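# Find the spare control knob in the lidded tubs

## Robot

A 7-joint arm with a two-finger parallel gripper is mounted at the origin on the work surface. World frame = base frame: x ahead of the robot, y to its left, z up, the work surface at z = 0. Lengths are in m, angles in rad, forces in N, time in s.
With the tool pointing down it reaches from about 0.4 to 0.75 m from the base axis. Payload 19.5 kg.
Tool frame: the origin (TCP) lies at the very end of the fingers, on their centre line; the grasp point (between the pads) lies 19 mm behind it; z points along the fingers, y is the direction in which the jaws open and shut (so a half turn about z gives the same grasp; the last joint's range is limited). The gripper opens to 85 mm and grips with 20 to 120 N. Pads are 22 mm wide; open, the fingers measure 114 mm over their backs; the gripper's body (76 mm by 85 mm) begins 54 mm behind the grasp point. The pads swing forward as they close: fully open they stand 13 mm farther back than shut.
Start: joints at [1.145, 0.707, -0.028, 1.485, 0.022, 0.951, -0.075], TCP at [0.215, -0.533, 0.198] pointing down, gripper open.
Joint ranges: [-2.71, 2.71], [-0.32, 2.16], [-1.57, 1.52], [0, 2.45], [-1.46, 4.6], [0, 2.02], [-2.83, 2.83]. Speed limits (rad/s): [1.89, 1.89, 2.57, 2.57, 3.01, 3.01, 3.01].

## Interface

Orientations are given as a 3x3 rotation matrix whose columns are the frame's x, y, z axes.
In Python, from plant import arm, camera, camera_model gives the robot as it stands. The module is installed in compiled form; this text tells all that it offers.
- The arm moves only by the tool apply_moves, never from a script. Its argument "moves" is one flat list of numbers, 7 for each row, row after row: the opening, from 0 (shut) to 1 (fully open), then the shift along the tool's x, y, z each as a share of 0.2 m, from -1 to 1, then the turn, a rotation vector about the tool's x, y, z each as a share of 2 rad, from -1 to 1. In form: [fingers, tx, ty, tz, wx, wy, wz, fingers, tx, ty, tz, wx, wy, wz, ...]. A call has 1 to 12 rows; each row is the pose to reach, as a shift and turn from the pose commanded when the call began, along the tool's axes at that moment; what a row does not reach only later rows make up. A row lasts 1/8 s, in which the tool goes at most 62.5 mm and 10.7 degrees, less where a joint would pass 70% of its speed; a pose out of reach is approached as far as the arm can. A call with a number of a shift or a turn outside -1 to 1 is refused whole. A call with a gripper value outside its range is refused whole. The fingers move at their own pace and stop on an object; "squeeze" is the grip in N (left out, the last holds). Time passes only in rows, so rows that repeat a pose let the fingers close. It gives the time, the measured TCP pose, the force and the opening at its end, in the units of the state.
- arm.state(): the state, without advancing time (a new reading comes with each control period).
- camera(name): name is "scene" or "top"; returns the picture (384x512x3 uint8, blue, green, red); there is no depth.
- camera_model(name): a dict with "camera_matrix" (3x3 intrinsics, pixels), "R" (3x3) and "t" (3): a world point X has camera coordinates R X + t. Camera axes: x right, y down, z forward; pixel columns grow to the right and rows downward; lengths in m; the calibration is good to about 2 mm. A picture is of the moment at which its call begins. camera_model takes no time and is no camera call.
- arm.job_done(): hands the job in, once; it reports no verdict.
The state is a dict: "time": time; "q": joint angles; "dq": joint speeds; "joint_efforts": joint torques, N m; "position": TCP position; "orientation": TCP orientation; "force": force on the tool from outside, world axes, zero at the start; "ft_torque": the same for the moment, N m; "gripper_width": finger opening in m.
Only numpy, scipy, OpenCV 4.12 (cv2) and the standard library are available. Lean on these libraries where they do the work, as an engineer would, in place of code of your own. Each camera call takes 0.05 s, during which the arm holds its last target. There are 200 camera calls.

## Task

One of the three identical lidded tubs on the repair bench holds a spare control knob for the power supply; the other two hold other black parts. Find it, lay the lid of its tub flat on the bench with its grip up, and stand the knob upright on the bench itself, skirt down. Leave the two other tubs covered by their own lids.

Things in the scene. Friction and masses are not known exactly. Their poses are not given: they have to be found in the camera images.
- lid_a: One of three identical grey lids on three identical round grey tubs: disc 124 mm across, 9 mm thick with its plug below (5 mm deep, 88 mm wide, loose in the tub's mouth, no catch). On top, centred, an upright round black grip 24 mm across, 15 to 37 mm above the origin. Origin: centre of the plug's underside, z up; 45 mm above the bench on the tub, 0 when laid on the bench, grip up. 80 g.
- lid_b: Second lid, the same in every way, on its tub. The tubs are not listed: each stands centred under its lid at the start, stuck to the bench; 120 mm outside, 114 mm inside, 50 mm high, floor 8 mm thick. Small parts up to 35 mm high lie between the tubs; equipment stands beyond them and at the sides.
- lid_c: Third lid, the same in every way, on its tub. The bench (height 0) in front of the tubs is bare, from 0.36 to 0.50 m ahead of the robot's base and 0.30 m to either side: room for lids and knob.
- knob: The spare knob, upright on one tub's floor, up to 8 mm off centre, under the lid: black, skirt 36 mm across and 6 mm high, above it a round body 26 mm across, 34 mm high in all, white pointer line on top. Origin: centre of its underside, z up, 8 mm above the bench in the tub. 40 g. The other tubs hold a black box-shaped relay and a flat black ring. Open fingers to about 45 mm in a tub to clear its wall.
Things that resemble listed ones, but are neither listed nor needed, are in the scene too. What is shaped like the lid_a but green is not meant. What is shaped like the lid_c but purple is not meant.

How it is judged:
On the way, in this order (a step that is already met when the one before it is completed fails the run):
1. the lid of the knob's tub is lifted off (height (world z) of lid_a above 0.051 m), for 0.1 s.
2. the knob is lifted out of its tub (height (world z) of knob above 0.047 m), for 0.1 s.
At the end, for the whole second after the job is handed in: Knob upright (10 deg) on the bench itself (underside within 5 mm), over 60 mm from its start; its tub's lid flat on the bench, grip up (10 deg, underside within 5 mm); both at rest. The other two lids on their own tubs: within 16 mm of their start, level within 4 deg (height (world z) of each of knob, lid_a below 0.005 m and angle between each of knob, lid_a's own z axis and vertical below 0.175 rad and distance of knob from where it was at the start of the episode above 0.06 m and linear speed of each of knob, lid_a below 0.02 m/s and distance of each of lid_b, lid_c from where it was at the start of the episode below 0.016 m and angle between each of lid_b, lid_c's own z axis and vertical below 0.07 rad); the robot touches nothing.
It also fails if it takes over 72 s, if anything falls off the work surface, if the arm or the gripper's body presses on something with over 40 N, if the wrist force passes 120 N, or if a joint passes its speed limit or range.

## Working session

There is one attempt and no reset: what is moved stays moved. The work goes in short steps, Python scripts to look and compute and a tool call to move; the robot and the scene stay as the last step left them, time stands still between calls to the robot, and variables do not carry over. Pictures are saved under pics/ and viewed, about 8 in all and at most 12, crops included, and the job is handed in when it is done.

Besides the shell and the picture viewer there is one more tool, called after "Call:" as a command line: name --argument value ..., lists and objects as JSON in quotes. apply_moves: Moves the arm, as the interface text tells. Its arguments: {"type":"object","properties":{"moves":{"type":"array","items":{"type":"number"}},"squeeze":{"type":"number"}},"required":["moves"]}

```bash
mkdir -p pics
python3 - <<'E'
from plant import arm,camera,camera_model
import cv2,numpy as np
for n in("scene","top"):
    cv2.imwrite(f"pics/{n}0.png",camera(n)); m=camera_model(n); print(n,m["camera_matrix"].tolist(),m["R"].round(4).tolist(),m["t"].round(4).tolist())
s=arm.state(); print(s)
E
```

```text
scene [[348.5472225044435, 0.0, 252.98343618508645], [0.0, 348.5472225044435, 187.3576636900553], [0.0, 0.0, 1.0]] [[0.0317, 0.9994, -0.0123], [0.7952, -0.0327, -0.6055], [-0.6056, 0.0094, -0.7957]] [-0.0304, -0.3264, 1.1863]
top [[430.4160835016842, 0.0, 255.23250750431387], [0.0, 430.4160835016842, 195.132670229313], [0.0, 0.0, 1.0]] [[-0.0264, -0.9996, 0.0066], [-0.9873, 0.0251, -0.1568], [0.1566, -0.0107, -0.9876]] [0.0168, 0.4831, 1.0855]
{'time': 0.1, 'q': array([ 1.14532158,  0.70702716, -0.027642  ,  1.48492245,  0.02204577,
        0.95091544, -0.07547847]), 'dq': array([ 0.00035407,  0.00037855,  0.00072365, -0.00216853, -0.00055711,
       -0.00018534,  0.00172153]), 'joint_efforts': array([ 4.53461791e-03, -8.84303069e+01,  1.23784751e+00, -2.36451584e+01,
        1.70032319e-02,  5.18894420e-03, -1.90977261e-05]), 'position': array([ 0.21519606, -0.53293282,  0.19778885]), 'orientation': array([[ 9.27233210e-01,  3.74484187e-01, -4.08649607e-04],
       [ 3.74484407e-01, -9.27232796e-01,  8.78266240e-04],
       [-5.00164987e-05, -9.67390532e-04, -9.99999531e-01]]), 'force': array([-0.08057979, -0.28721474, -0.54917922]), 'ft_torque': array([0.01419829, 0.00136347, 0.02915635]), 'gripper_width': 0.08551153756253552}
```

View pics/top0.png

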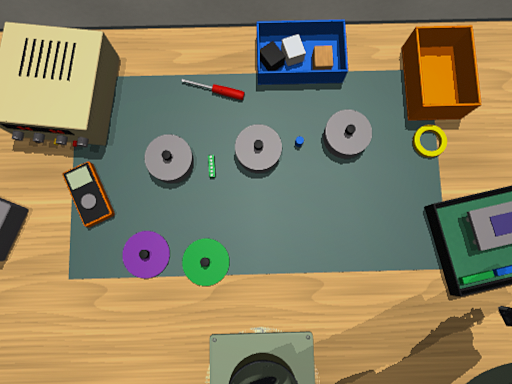

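View pics/scene0.png

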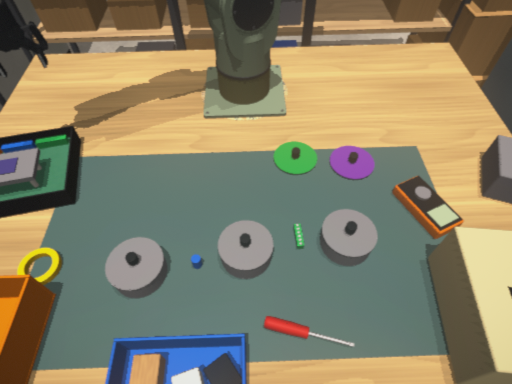

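The three grey lids in the top view are at about (169,158), (258,147) and (348,132). The green and purple lids are decoys at the front left. Next I'll measure the disc centres.

```bash
cat > h.py <<'E'
from plant import arm,camera,camera_model
import cv2,numpy as np
np.set_printoptions(precision=4,suppress=True)
def ray(n,uv,z):
    m=camera_model(n);R=np.array(m["R"]);K=np.array(m["camera_matrix"]);c=-R.T@np.array(m["t"])
    d=R.T@np.linalg.inv(K)@np.array([uv[0],uv[1],1.]); return (c+d*(z-c[2])/d[2])[:2]
def fit(n,mask,z,amin=300,amax=6000):
    out=[]
    for c in cv2.findContours(mask,cv2.RETR_EXTERNAL,cv2.CHAIN_APPROX_NONE)[0]:
        if amin<cv2.contourArea(c)<amax:
            w=np.array([ray(n,p,z) for p in c[:,0,:]],np.float32)
            (a,r)=cv2.minEnclosingCircle(w); out.append((np.array(a),r,c[:,0].mean(0),cv2.contourArea(c)))
    return out
def rel(p,yaw):
    """shift (share of 0.2) in tool axes from commanded~measured pose to world p; wz for jaw (tool y) direction yaw"""
    s=arm.state();R=s["orientation"];print("pos",s["position"],"d",R.T@(np.array(p)-s["position"])/.2)
    Y=np.array([np.cos(yaw),np.sin(yaw),0]);a=(R.T@Y);w=np.arctan2(-a[0],a[1])
    w=(w+np.pi/2)%np.pi-np.pi/2;print("wz",w/2,"deg",np.degrees(w),"w",s["gripper_width"],"F",s["force"],"t",s["time"])
E
python3 - <<'E'
from h import *
for n in("top","scene"):
    im=cv2.imread(f"pics/{n}0.png");h=cv2.cvtColor(im,cv2.COLOR_BGR2HSV)
    g=((h[...,1]<45)&(h[...,2]>70)&(h[...,2]<190)).astype(np.uint8)*255
    for a,r,c,A in fit(n,g,.059):
        if .05<r<.08:print(n,"grey",a,r,c)
    k=(h[...,2]<60).astype(np.uint8)*255
    for a,r,c,A in fit(n,k,.070,15,300):
        if 0.008<r<.03:print(n,"blk",a,r,c)
    cl=((h[...,1]>140)&(((h[...,0]>50)&(h[...,0]<75))|((h[...,0]>135)&(h[...,0]<160)))).astype(np.uint8)*255
    for a,r,c,A in fit(n,cl,.014):print(n,"col",a,r,c)
    gr=cl
E
```

```text
top grey [ 0.3869 -0.6057] 0.07631532102823257 [492.4787 224.6862]
top grey [0.5875 0.2291] 0.06281567364931107 [167.6391 156.7293]
top grey [ 0.6089 -0.0055] 0.06283152103424072 [257.7557 146.3359]
top grey [ 0.6445 -0.2447] 0.06288740783929825 [348.2366 131.2595]Traceback (most recent call last):
  File "<stdin>", line 8, in <module>
  File "h.py", line 11, in fit
    w=np.array([ray(n,p,z) for p in c[:,0,:]],np.float32)
                ~~~^^^^^^^
  File "h.py", line 5, in ray
    m=camera_model(n);R=np.array(m["R"]);K=np.array(m["camera_matrix"]);c=-R.T@np.array(m["t"])
ValueError: time passes only in moves, steps and waits
```

```bash
sed -i 's/^def ray/import functools\ncamera_model=functools.lru_cache(camera_model)\ndef ray/' h.py
python3 - <<'E'
from h import *
for n in("top","scene"):
    im=cv2.imread(f"pics/{n}0.png");h=cv2.cvtColor(im,cv2.COLOR_BGR2HSV)
    g=((h[...,1]<45)&(h[...,2]>70)&(h[...,2]<190)).astype(np.uint8)*255
    for a,r,c,A in fit(n,g,.059):
        if .05<r<.08:print(n,"grey",a,r,c)
    cl=((h[...,1]>140)&(((h[...,0]>50)&(h[...,0]<75))|((h[...,0]>135)&(h[...,0]<160)))).astype(np.uint8)*255
    for a,r,c,A in fit(n,cl,.014):print(n,"col",a,r,c)
    g=(((h[...,1]>100)&(h[...,0]>45)&(h[...,0]<130))).astype(np.uint8)*255
    for a,r,c,A in fit(n,cl,.0,20,300):print(n,"small",a,r,c)
rel([.609,-.0055,.2],0)
E
```

```text
top grey [ 0.3869 -0.6057] 0.07631532102823257 [492.4787 224.6862]
top grey [0.5875 0.2291] 0.06281567364931107 [167.6391 156.7293]
top grey [ 0.6089 -0.0055] 0.06283152103424072 [257.7557 146.3359]
top grey [ 0.6445 -0.2447] 0.06288740783929825 [348.2366 131.2595]
top col [0.3159 0.1384] 0.06121614947915077 [205.4662 261.7669]
top col [0.3392 0.2936] 0.06107774376869202 [145.5758 254.1061]
top small [ 0.2555 -0.5706] 0.048050470650196075 [475.5976 277.3171]
top small [0.5729 0.1205] 0.031025296077132225 [211.1481 165.4444]
scene grey [ 0.654  -0.2376] 0.07536138594150543 [138.3011 266.0376]
scene grey [ 0.6202 -0.0054] 0.07346726208925247 [245.4561 249.0702]
scene grey [0.6011 0.2254] 0.07793806493282318 [347.6118 236.6118]
scene col [0.3199 0.1381] 0.058609381318092346 [295.0194 157.9029]
scene small [ 0.21   -0.5873] 0.05068881809711456 [ 51.5753 140.6849]
pos [ 0.2152 -0.5329  0.1978] d [ 2.8133 -1.7079 -0.0095]
wz -0.5934779366613815 deg -68.0075620096591 w 0.08551153756253552 F [-0.0806 -0.2872 -0.5492] t 0.1
```

Call:
apply_moves --moves '[1,1,-0.2,0,0,0,0,1,1,-0.2,0,0,0,0,1,1,-0.2,0,0,0,0,1,1,-0.2,0,0,0,0]' --squeeze 40

```text
time: 0.6
position: [0.389, -0.4182, 0.1978]
orientation: [[0.925, 0.379, 0.001], [0.379, -0.925, 0.002], [0.001, -0.001, -1.0]]
force: [-1.2, -0.6, -0.1]
gripper_width: 0.0854
```

Call:
apply_moves --moves '[1,1,-0.2,0,0,0,0,1,1,-0.2,0,0,0,0,1,1,-0.2,0,0,0,0,1,1,-0.2,0,0,0,0]'

```text
time: 1.1
position: [0.5586, -0.3063, 0.1974]
orientation: [[0.926, 0.378, -0.0], [0.378, -0.926, 0.002], [0.001, -0.001, -1.0]]
force: [-0.6, -0.6, -0.6]
gripper_width: 0.0856
```

```bash
python3 -c "
from h import *
rel([.6445,-.2447,.110],0);print(arm.state()['orientation'])"
```

```text
pos [ 0.5586 -0.3063  0.1974] d [ 0.5138 -0.122   0.4375]
wz -0.5915519870621695 deg -67.78686444247958 w 0.08556760543270615 F [-0.6377 -0.5535 -0.5946] t 1.1
[[ 0.9258  0.3781 -0.0001]
 [ 0.3781 -0.9258  0.0016]
 [ 0.0005 -0.0015 -1.    ]]
```

Call:
apply_moves --moves '[1,0.51,-0.12,0.2,0,0,0,1,0.51,-0.12,0.43,0,0,0,1,0.51,-0.12,0.43,0,0,0,1,0.51,-0.12,0.43,0,0,0,1,0.51,-0.12,0.43,0,0,0]'

```text
time: 1.72
position: [0.6415, -0.2506, 0.1139]
orientation: [[0.928, 0.373, 0.001], [0.373, -0.928, -0.001], [0.001, 0.002, -1.0]]
force: [-0.1, -0.4, -0.1]
gripper_width: 0.0854
```

```bash
python3 -c "
from h import *
rel([.6445,-.2447,.062],0)
cv2.imwrite('pics/n1.png',np.hstack([camera('scene')[180:330,50:250],camera('top')[60:210,250:450]]).repeat(2,0).repeat(2,1))"
```

```text
pos [ 0.6415 -0.2506  0.1139] d [ 0.025  -0.0224  0.2593]
wz -0.5944185692373531 deg -68.1153505630105 w 0.08535906824802258 F [-0.1024 -0.4015 -0.1135] t 1.725
```

View pics/n1.png

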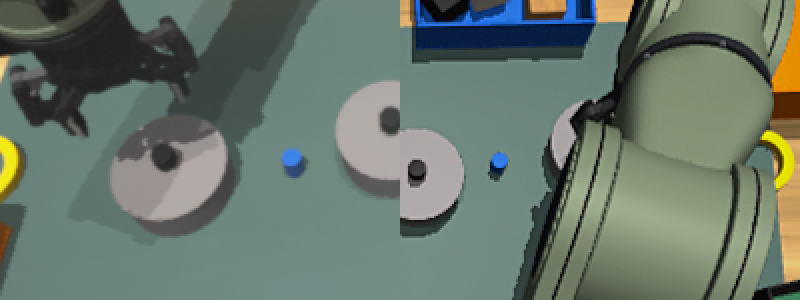

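Call:
apply_moves --moves '[1,0.025,-0.02,0.14,0,0,0,1,0.025,-0.02,0.25,0,0,0,1,0.025,-0.02,0.25,0,0,0,1,0.025,-0.02,0.25,0,0,0,0,0.025,-0.02,0.25,0,0,0,0,0.025,-0.02,0.25,0,0,0,0,0.025,-0.02,0.25,0,0,0,0,0.025,-0.02,0.25,0,0,0,0,0.025,-0.02,0.25,0,0,0,0,0.025,-0.02,0.25,0,0,0]'

```text
time: 3.08
position: [0.645, -0.2432, 0.0621]
orientation: [[0.927, 0.374, -0.0], [0.374, -0.927, 0.0], [-0.0, -0.0, -1.0]]
force: [-0.1, -0.5, -0.1]
gripper_width: -0.0001
```

```bash
python3 -c "
from h import *
cv2.imwrite('pics/n2.png',np.hstack([camera('scene')[180:330,50:250],camera('top')[60:210,250:450]]).repeat(2,0).repeat(2,1))"
```

```text
(no output)
```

View pics/n2.png

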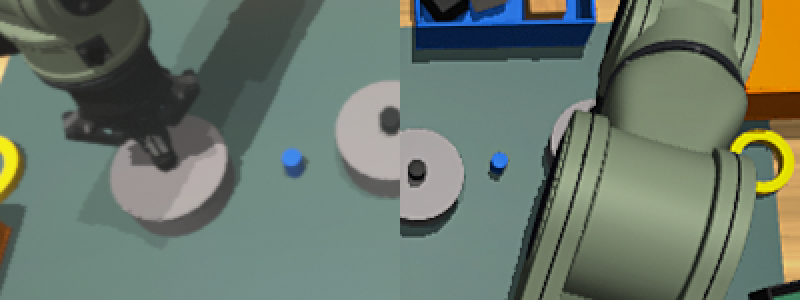

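Run:
```python
from h import *
P={}
for n in("top","scene"):
    im=cv2.imread(f"pics/{n}0.png").max(2)
    for i,(u,v) in enumerate([(348,131),(258,147),(167,157)] if n=="top" else [(132,259),(245,241),(352,229)]):
        w=im[v-12:v+13,u-12:u+13]<75
        k,l,st,ce=cv2.connectedComponentsWithStats(w.astype(np.uint8)); j=1+np.argmax(st[1:,4])
        c=ce[j]+[u-12,v-12]; print(n,i,c,st[j]);P[n,i]=c
for i in range(3):
    for z in(.05,.071,.09):print(i,z,ray("top",P["top",i],z),ray("scene",P["scene",i],z))
s=arm.state()
for n in("top","scene"):
    m=camera_model(n);x=np.array(m["camera_matrix"])@(np.array(m["R"])@s["position"]+m["t"]);print(n,x[:2]/x[2])
```

```text
top 0 [349.1368 130.4   ] [ 8  6 11 13 95]
top 1 [257.7349 145.241 ] [ 8  5  9 11 83]
top 2 [166.4946 155.9462] [ 7  5 10 13 93]
scene 0 [131.969  258.4574] [  6   5  13  14 129]
scene 1 [244.9208 240.    ] [  8   5   9  13 101]
scene 2 [350.4019 227.6075] [  5   5  12  13 107]
0 0.05 [ 0.6487 -0.2489] [ 0.6332 -0.2533]
0 0.071 [ 0.6422 -0.2438] [ 0.6437 -0.2454]
0 0.09 [ 0.6363 -0.2392] [ 0.6531 -0.2383]
1 0.05 [ 0.6141 -0.0057] [ 0.5973 -0.0061]
1 0.071 [ 0.6083 -0.0053] [ 0.6088 -0.0056]
1 0.09 [ 0.6029 -0.0049] [ 0.6192 -0.0052]
2 0.05 [0.5911 0.2338] [0.5745 0.2368]
2 0.071 [0.5857 0.2296] [0.5867 0.2299]
2 0.09 [0.5808 0.2258] [0.5978 0.2236]
top [348.0579 130.4161]
scene [134.1287 260.8237]
```

```bash
python3 -c "
from h import *
im=camera('scene')[220:300,85:185]
cv2.imwrite('pics/n3.png',cv2.convertScaleAbs(cv2.resize(im,None,fx=7,fy=7,interpolation=cv2.INTER_CUBIC),alpha=1.8))"
```

```text
(no output)
```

View pics/n3.png

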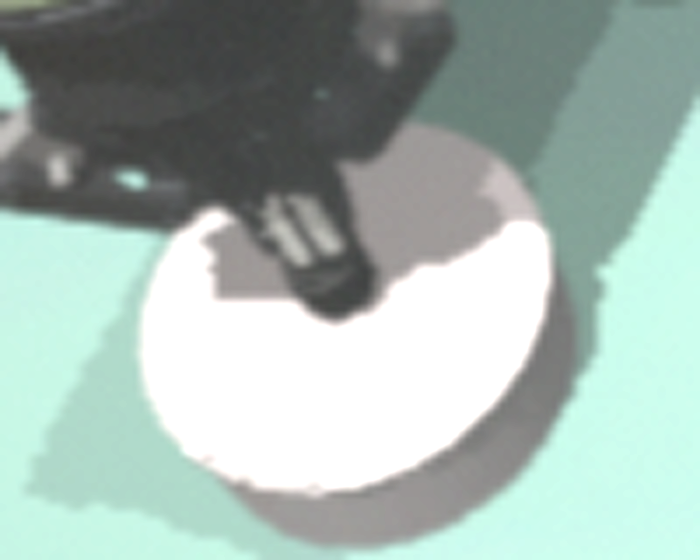

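The fingers shut on nothing. In the picture the closed tips appear to sit above the grip, at zoom (330,265), with the grip's front showing below at (335,290). I'll open part way and feel downward.

Call:
apply_moves --moves '[0.6,0,0,0,0,0,0,0.6,0,0,0,0,0,0,0.6,0,0,0,0,0,0,0.6,0,0,0.01,0,0,0,0.6,0,0,0.02,0,0,0,0.6,0,0,0.02,0,0,0]'

```text
time: 3.98
position: [0.6449, -0.2431, 0.0579]
orientation: [[0.927, 0.374, -0.0], [0.374, -0.927, 0.0], [-0.0, -0.0, -1.0]]
force: [-0.1, 0.1, 0.4]
gripper_width: 0.0511
```

```bash
python3 -c "
from h import *
rel([.6435,-.2445,.058],0)
im=camera('scene')[210:290,85:185]
cv2.imwrite('pics/n4.png',cv2.convertScaleAbs(cv2.resize(im,None,fx=7,fy=7,interpolation=cv2.INTER_CUBIC),alpha=2.2))"
```

```text
pos [ 0.6449 -0.2431  0.0579] d [-0.0089  0.0039 -0.0005]
wz -0.5935140619024719 deg -68.01170165735584 w 0.051124386206856554 F [-0.0821  0.1002  0.3644] t 3.975
```

View pics/n4.png

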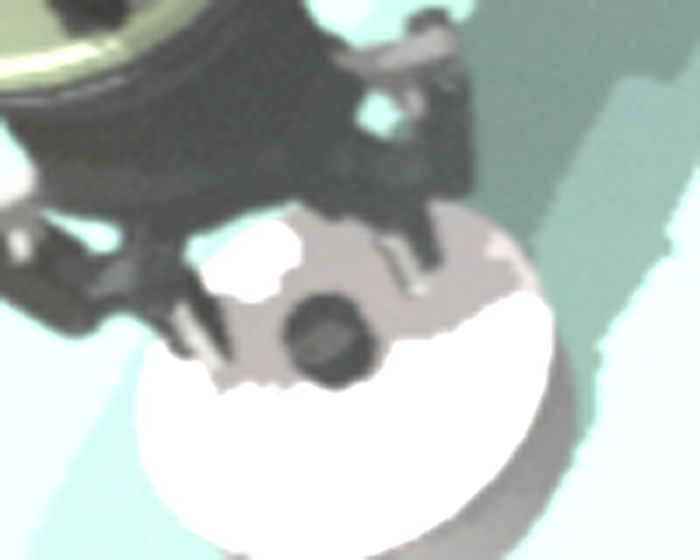

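The fingertips at zoom (220,370) and (430,290) straddle the grip at (330,340). I'll go 2 mm lower and close.

Call:
apply_moves --moves '[0.5,-0.005,0,0.01,0,0,0,0.5,-0.005,0,0.01,0,0,0,0,-0.005,0,0.01,0,0,0,0,-0.005,0,0.01,0,0,0,0,-0.005,0,0.01,0,0,0,0,-0.005,0,0.01,0,0,0]' --squeeze 30

```text
time: 4.78
position: [0.644, -0.2435, 0.0562]
orientation: [[0.927, 0.374, -0.0], [0.374, -0.927, 0.0], [-0.0, -0.0, -1.0]]
force: [-0.5, 0.7, 0.3]
gripper_width: -0.0002
```

Call:
apply_moves --moves '[0.6,0,0,0,0,0,0,0.6,0,0,0,0,0,0,0.6,0,0,0,0,0,0,0.6,0,0,0.01,0,0,0,0.6,0,0,0.02,0,0,0,0.6,0,0,0.03,0,0,0]'

```text
time: 5.52
position: [0.644, -0.2435, 0.05]
orientation: [[0.927, 0.374, -0.0], [0.374, -0.927, 0.0], [-0.0, -0.0, -1.0]]
force: [-0.2, -0.6, -0.1]
gripper_width: 0.0512
```

Call:
apply_moves --moves '[0.6,0,0,0.01,0,0,0,0.6,0,0,0.02,0,0,0,0.6,0,0,0.03,0,0,0,0.6,0,0,0.03,0,0,0]'

```text
time: 6.02
position: [0.644, -0.2435, 0.044]
orientation: [[0.927, 0.374, -0.0], [0.374, -0.927, 0.0], [-0.0, -0.0, -1.0]]
force: [-0.4, 0.6, -0.3]
gripper_width: 0.0514
```

Call:
apply_moves --moves '[0.4,0,0,0,0,0,0,0.4,0,0,0,0,0,0,0,0,0,0,0,0,0,0,0,0,0,0,0,0,0,0,0,0,0,0,0,0,0,0,0,0,0]'

```text
invalid input
```

Call:
apply_moves --moves '[0.4,0,0,0,0,0,0,0,0,0,0,0,0,0,0,0,0,0,0,0,0,0,0,0,0,0,0,0,0,0,0,0,0,0,0]'

```text
time: 6.65
position: [0.6441, -0.2436, 0.0445]
orientation: [[0.927, 0.374, 0.0], [0.374, -0.927, -0.0], [0.0, 0.0, -1.0]]
force: [-1.2, -0.1, 6.0]
gripper_width: 0.0212
```

Call:
apply_moves --moves '[0.6,0,0,0,0,0,0,0.6,0,0,0,0,0,0,0.6,0,0,0.01,0,0,0,0.6,0,0,0.02,0,0,0,0.6,0,0,0.03,0,0,0,0.6,0,0,0.03,0,0,0]'

```text
time: 7.4
position: [0.6439, -0.2434, 0.0379]
orientation: [[0.927, 0.374, -0.0], [0.374, -0.927, 0.0], [-0.0, -0.0, -1.0]]
force: [-0.7, -0.1, 0.6]
gripper_width: 0.0512
```

Call:
apply_moves --moves '[0.4,0,0,0,0,0,0,0,0,0,0,0,0,0,0,0,0,0,0,0,0,0,0,0,0,0,0,0,0,0,0,0,0,0,0]'

```text
time: 8.02
position: [0.6441, -0.2436, 0.0384]
orientation: [[0.927, 0.374, 0.0], [0.374, -0.927, -0.0], [0.0, 0.0, -1.0]]
force: [-0.9, 0.6, 6.0]
gripper_width: 0.022
```

Call:
apply_moves --moves '[0,0,0,-0.06,0,0,0,0,0,0,-0.2,0,0,0,0,0,0,-0.35,0,0,0,0,0,0,-0.35,0,0,0]' --squeeze 45

```text
time: 8.52
position: [0.6451, -0.244, 0.1109]
orientation: [[0.927, 0.374, 0.004], [0.374, -0.927, -0.001], [0.003, 0.002, -1.0]]
force: [-0.4, -0.2, -1.0]
gripper_width: 0.0218
```

Call:
apply_moves --moves '[0,-0.2,-0.14,0,0,0,0,0,-0.4,-0.28,0,0,0,0,0,-0.6,-0.42,0,0,0,0,0,-0.86,-0.58,0,0,0,0,0,-0.86,-0.58,0,0,0,0,0,-0.86,-0.58,0,0,0,0]'

```text
time: 9.28
position: [0.4419, -0.2005, 0.1083]
orientation: [[0.927, 0.374, 0.001], [0.374, -0.927, -0.0], [0.001, 0.001, -1.0]]
force: [-0.4, -0.2, -1.6]
gripper_width: 0.0219
```

```bash
python3 -c "
from h import *
rel([.43,-.21,.1],0)
cv2.imwrite('pics/n5.png',np.hstack([camera('scene')[130:330,50:250],camera('top')[60:260,250:450]]).repeat(2,0).repeat(2,1))"
```

```text
pos [ 0.4419 -0.2005  0.1083] d [-0.073   0.0215  0.0414]
wz -0.5934805471776883 deg -68.00786115279256 w 0.021871807690975707 F [-0.3538 -0.2119 -1.6063] t 9.275
```

View pics/n5.png

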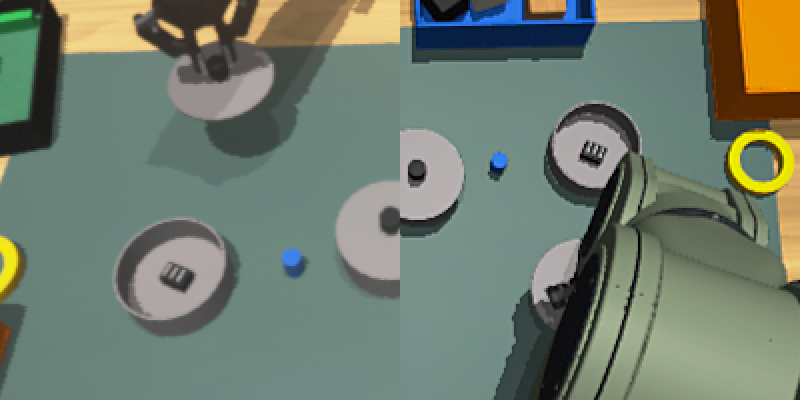

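It's the relay, at crop (180,275) in the scene view, so this is the wrong tub. I'll put the lid back.

Call:
apply_moves --moves '[0,0.2,0.14,0,0,0,0,0,0.4,0.28,0,0,0,0,0,0.6,0.42,0,0,0,0,0,0.86,0.58,0,0,0,0,0,0.86,0.58,0,0,0,0,0,0.86,0.58,0.1,0,0,0,0,0.86,0.58,0.25,0,0,0,0,0.86,0.58,0.32,0,0,0,0,0.86,0.58,0.34,0,0,0,0,0.86,0.58,0.345,0,0,0]'

```text
time: 10.62
position: [0.6445, -0.2436, 0.0398]
orientation: [[0.927, 0.374, 0.001], [0.374, -0.927, -0.0], [0.001, 0.001, -1.0]]
force: [1.4, 0.8, -0.9]
gripper_width: 0.0219
```

Call:
apply_moves --moves '[0.6,0,0,0,0,0,0,0.6,0,0,0,0,0,0,0.6,0,0,0,0,0,0,0.6,0,0,-0.2,0,0,0,0.6,0,0,-0.4,0,0,0,0.6,0,0,-0.4,0,0,0]'

```text
time: 11.38
position: [0.6454, -0.2441, 0.1224]
orientation: [[0.927, 0.374, 0.005], [0.374, -0.927, -0.002], [0.004, 0.003, -1.0]]
force: [-0.8, -0.1, -1.2]
gripper_width: 0.0511
```

```bash
python3 -c "
from h import *
rel([.6085,-.0055,.115],1.57)"
```

```text
pos [ 0.6454 -0.2441  0.1224] d [ 0.2755 -1.1753  0.0341]
wz 0.19227704381292066 deg 22.033326215464744 w 0.05111232641238743 F [-0.8381 -0.1264 -1.2371] t 11.375
```

Call:
apply_moves --moves '[0.6,0.08,-0.33,0,0,0,0,0.6,0.16,-0.66,0,0,0,0,0.6,0.23,-1,0,0,0,0,0.6,0.23,-1,0,0,0,0]'

```text
time: 11.88
position: [0.6112, -0.0365, 0.1189]
orientation: [[0.926, 0.378, -0.001], [0.378, -0.926, 0.002], [-0.0, -0.002, -1.0]]
force: [0.6, -0.2, -0.3]
gripper_width: 0.0512
```

```bash
python3 -c "
from h import *
rel([.6085,-.0055,.08],1.57)
rel([.6445,-.2447,.115],1.57)
im=camera('top');cv2.imwrite('pics/t.png',im);im=camera('scene')
h=cv2.cvtColor(im,cv2.COLOR_BGR2HSV);m=((h[...,1]<45)&(h[...,2]>70)&(h[...,2]<190)).astype(np.uint8)*255
for n in ('scene',):
  for a,r,c,A in fit(n,m,.059): print(a,r,c)
"
```

```text
pos [ 0.6112 -0.0365  0.1189] d [ 0.0463 -0.148   0.1948]
wz 0.19446514373055201 deg 22.28406399633114 w 0.05115299117990016 F [ 0.5608 -0.2263 -0.2652] t 11.875
pos [ 0.6112 -0.0365  0.1189] d [-0.2397  1.0268  0.0175]
wz 0.19446514373055201 deg 22.28406399633114 w 0.05115299117990016 F [ 0.5608 -0.2263 -0.2652] t 11.875
[ 0.8677 -0.0505] 0.03368004783987999 [223.0435 372.5761]
[ 0.7514 -0.327 ] 0.11998210847377777 [ 60.4976 336.3208]
[ 0.6535 -0.2357] 0.07483138889074326 [138.2011 265.9832]
[0.5995 0.2216] 0.07746066153049469 [347.2575 236.7485]
[0.5141 0.0291] 0.1837948113679886 [252.0271 210.139 ]
[ 0.3703 -0.592 ] 0.08981403708457947 [ 18.5581 166.9477]
[0.4087 0.6531] 0.12038291990756989 [502.2118 170.4647]
[ 0.3019 -0.217 ] 0.22798258066177368 [190.0889 158.5307]
[0.1219 0.8035] 0.17757143080234528 [501.539   94.6623]
[-0.2061 -0.4542] 0.15780015289783478 [118.0267  45.6898]
[-0.1995 -0.8626] 0.3044792413711548 [ 7.9012 56.    ]
[-0.1086 -0.0077] 0.34680089354515076 [242.106   70.7208]
[-0.3556  0.1463] 0.19218719005584717 [268.7924  19.218 ]
[-0.3288 -0.1033] 0.22782836854457855 [208.7821  32.2906]
[-0.4519 -0.8841] 0.16334103047847748 [27.325  13.6125]
```

Call:
apply_moves --moves '[0.6,0.046,-0.148,0,0,0,0,0.6,0.046,-0.148,0.15,0,0,0,0.6,0.046,-0.148,0.25,0,0,0,0.6,0.046,-0.148,0.25,0,0,0]'

```text
time: 12.48
position: [0.6087, -0.0116, 0.0679]
orientation: [[0.928, 0.373, -0.002], [0.373, -0.928, -0.001], [-0.002, -0.0, -1.0]]
force: [-0.0, -0.3, 0.9]
gripper_width: 0.0513
```

Call:
apply_moves --moves '[0.6,0.011,-0.028,0,0,0,0,0.6,0.011,-0.028,0.08,0,0,0,0.6,0.011,-0.028,0.15,0,0,0,0.6,0.011,-0.028,0.15,0,0,0,0,0.011,-0.028,0.15,0,0,0,0,0.011,-0.028,0.15,0,0,0,0,0.011,-0.028,0.15,0,0,0,0,0.011,-0.028,0.15,0,0,0]'

```text
time: 13.48
position: [0.6095, -0.004, 0.0398]
orientation: [[0.927, 0.374, 0.001], [0.374, -0.927, 0.0], [0.001, 0.0, -1.0]]
force: [-1.5, 0.2, 6.4]
gripper_width: 0.0214
```

Call:
apply_moves --moves '[0,0,0,-0.06,0,0,0,0,0,0,-0.2,0,0,0,0,0,0,-0.35,0,0,0,0,0,0,-0.35,0,0,0,0,-0.3,-0.02,-0.35,0,0,0,0,-0.6,-0.04,-0.35,0,0,0,0,-0.89,-0.06,-0.35,0,0,0,0,-0.89,-0.06,-0.35,0,0,0,0,-0.89,-0.06,-0.35,0,0,0]'

```text
time: 14.6
position: [0.4405, -0.0593, 0.1093]
orientation: [[0.927, 0.375, 0.001], [0.375, -0.927, 0.0], [0.001, 0.0, -1.0]]
force: [0.1, 0.6, -0.2]
gripper_width: 0.0212
```

```bash
python3 -c "
from h import *
cv2.imwrite('pics/n6.png',np.hstack([camera('scene')[130:330,145:345],camera('top')[60:260,160:360]]).repeat(2,0).repeat(2,1))"
```

```text
(no output)
```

View pics/n6.png

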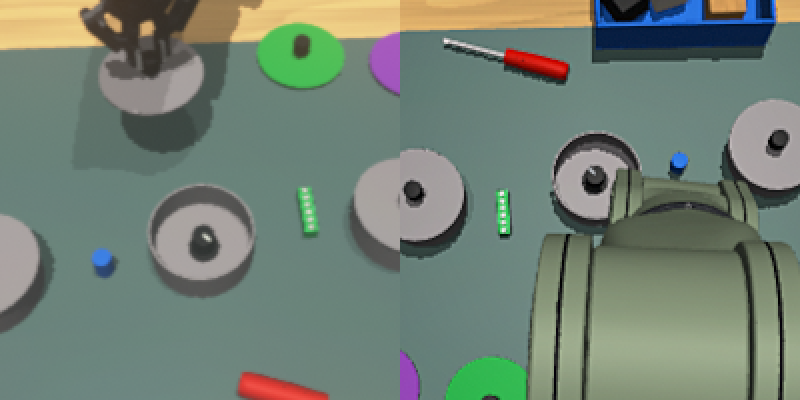

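The knob is in the middle tub: crop (205,242) in the scene view and crop (594,180) in the top view. I'll lay its lid down here.

Call:
apply_moves --moves '[0,0,0,0.2,0,0,0,0,0,0,0.4,0,0,0,0,0,0,0.52,0,0,0,0,0,0,0.56,0,0,0,0,0,0,0.565,0,0,0,0,0,0,0.57,0,0,0]'

```text
time: 15.45
position: [0.4402, -0.0594, -0.0041]
orientation: [[0.927, 0.375, 0.001], [0.375, -0.927, -0.0], [0.001, 0.0, -1.0]]
force: [0.9, -0.6, 0.6]
gripper_width: 0.0218
```

Run:
```python
from h import *
# knob top (z=.042): blob centroids, body mid-height ~.025
for n,(u,v),hw in(("scene",(145+102,130+121),14),("top",(160+97,60+90),10)):
    im=camera(n);w=(im.max(2)[v-hw:v+hw,u-hw:u+hw]<60).astype(np.uint8)
    k,l,st,ce=cv2.connectedComponentsWithStats(w);j=1+np.argmax(st[1:,4]);c=ce[j]+[u-hw,v-hw]
    print(n,c,st[j],[ray(n,c,z) for z in(.02,.025,.03)])
print(arm.state()["force"],arm.state()["position"])
```

```text
scene [246.2698 253.9206] [ 8 13 12  8 63] [array([ 0.6168, -0.0043]), array([ 0.6193, -0.0042]), array([ 0.6218, -0.0041])]
top [251.4615 149.5769] [ 4  0  2 20 26] [array([0.6109, 0.011 ]), array([0.6095, 0.011 ]), array([0.6082, 0.011 ])]
[ 1.1594  0.3436 -0.5727] [ 0.4401 -0.0594 -0.0042]
```

Call:
apply_moves --moves '[0.6,0,0,0,0,0,0,0.6,0,0,0,0,0,0,0.6,0,0,0,0,0,0,0.6,0,0,-0.3,0,0,0,0.6,0,0,-0.6,0,0,0,0.6,0,0,-0.6,0,0,0]'

```text
time: 16.3
position: [0.4411, -0.0596, 0.1185]
orientation: [[0.927, 0.374, 0.006], [0.374, -0.927, -0.0], [0.005, 0.002, -1.0]]
force: [0.2, -0.7, -1.4]
gripper_width: 0.0512
```

Run:
```python
from h import *
a=camera("scene");b=camera("top");cv2.imwrite("pics/s7.png",a);cv2.imwrite("pics/t7.png",b)
s=cv2.resize(a[225:275,215:280],None,fx=6,fy=6,interpolation=cv2.INTER_CUBIC);t=cv2.resize(b[120:170,225:290],None,fx=6,fy=6,interpolation=cv2.INTER_CUBIC)
u=cv2.resize(a[130:200,180:245],None,fx=4,fy=4);u=cv2.copyMakeBorder(u,0,0,0,780-u.shape[1],cv2.BORDER_CONSTANT)
cv2.imwrite("pics/n7.png",np.vstack([cv2.convertScaleAbs(np.hstack([s,t]),alpha=1.7),u]))
rel([.609,-.0055,.1],0)
```

```text
pos [ 0.4398 -0.0594  0.1154] d [0.8852 0.0668 0.0779]
wz -0.5934430557865725 deg -68.00356495583455 w 0.05134323682149994 F [ 0.1693  0.4648 -0.6474] t 16.4
```

View pics/n7.png

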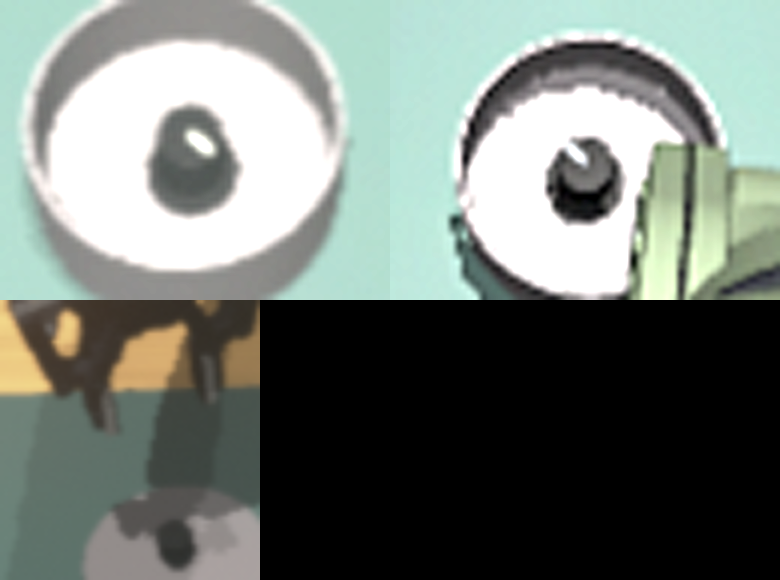

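Run:
```python
from h import *
print(ray("scene",(247.1,254.7),.010),ray("top",(257.4,151.2),.010))
print(ray("scene",(215+190/6,225+137/6),.042),ray("top",(225+195/6,120+166/6),.042))
```

```text
[ 0.6139 -0.0026] [ 0.6086 -0.0051]
[ 0.6129 -0.0027] [ 0.6098 -0.0051]
```

Call:
apply_moves --moves '[0.53,0.3,0.02,0,0,0,0,0.53,0.6,0.04,0,0,0,0,0.53,0.9,0.063,0,0,0,0,0.53,0.9,0.063,0,0,0,0,0.53,0.9,0.063,0.15,0,0,0,0.53,0.9,0.063,0.25,0,0,0,0.53,0.9,0.063,0.25,0,0,0]'

```text
time: 17.27
position: [0.6095, -0.0041, 0.063]
orientation: [[0.927, 0.374, -0.004], [0.374, -0.927, -0.0], [-0.004, -0.002, -1.0]]
force: [0.3, -0.3, 0.7]
gripper_width: 0.0452
```

```bash
python3 -c "
from h import *
rel([.611,-.004,.0],0)"
```

```text
pos [ 0.6095 -0.0041  0.063 ] d [0.0084 0.003  0.3149]
wz -0.593689768147136 deg -68.03183610986254 w 0.0452289397507583 F [ 0.2777 -0.278   0.6734] t 17.275
```

Call:
apply_moves --moves '[0.53,0.008,0.002,0.1,0,0,0,0.53,0.008,0.002,0.18,0,0,0,0.53,0.008,0.002,0.22,0,0,0,0.53,0.008,0.002,0.24,0,0,0]'

```text
time: 17.77
position: [0.6128, -0.0036, 0.0168]
orientation: [[0.927, 0.374, -0.0], [0.374, -0.927, 0.0], [-0.0, -0.0, -1.0]]
force: [-0.6, 0.6, 1.1]
gripper_width: 0.0451
```

Call:
apply_moves --moves '[0.53,-0.005,0,0.04,0,0,0,0.53,-0.005,0,0.08,0,0,0,0.53,-0.005,0,0.085,0,0,0,0,-0.005,0,0.085,0,0,0,0,-0.005,0,0.085,0,0,0,0,-0.005,0,0.085,0,0,0,0,-0.005,0,0.085,0,0,0]' --squeeze 40

```text
time: 18.65
position: [0.6122, -0.0039, 0.0006]
orientation: [[0.927, 0.374, 0.0], [0.374, -0.927, 0.0], [0.0, 0.0, -1.0]]
force: [-1.6, -0.2, 5.7]
gripper_width: 0.0236
```

Call:
apply_moves --moves '[0,0,0,-0.1,0,0,0,0,0,0,-0.35,0,0,0,0,0,0,-0.5,0,0,0,0,0,0,-0.5,0,0,0,0,-0.2,-0.25,-0.5,0,0,0,0,-0.4,-0.5,-0.5,0,0,0,0,-0.62,-0.757,-0.5,0,0,0,0,-0.62,-0.757,-0.5,0,0,0,0,-0.62,-0.757,-0.5,0,0,0]'

```text
time: 19.77
position: [0.4406, 0.0902, 0.1004]
orientation: [[0.927, 0.375, 0.0], [0.375, -0.927, 0.0], [0.0, 0.0, -1.0]]
force: [0.5, -1.0, -0.4]
gripper_width: 0.024
```

```bash
python3 -c "
from h import *
rel([.44,.09,-.008],0)
cv2.imwrite('pics/n8.png',cv2.convertScaleAbs(cv2.resize(camera('scene')[110:280,200:370],None,fx=3.5,fy=3.5),alpha=1.4))"
```

```text
pos [0.4406 0.0902 0.1004] d [-0.0035 -0.0004  0.542 ]
wz -0.5932544527475183 deg -67.98195263955225 w 0.023965141322229253 F [ 0.534  -0.9821 -0.4012] t 19.775
```

View pics/n8.png

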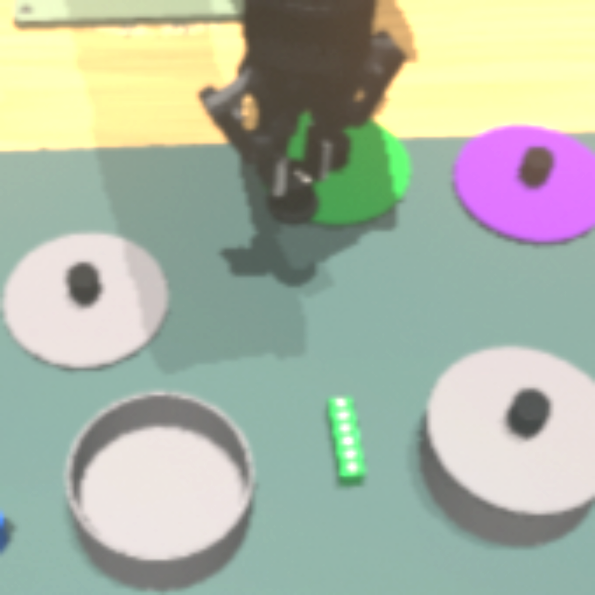

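The knob is held upright at (292,200), its tub is empty, and the lid lies flat at (85,300). I'll set the knob down.

Call:
apply_moves --moves '[0,0,0,0.2,0,0,0,0,0,0,0.4,0,0,0,0,0,0,0.5,0,0,0,0,0,0,0.525,0,0,0,0,0,0,0.535,0,0,0,0,0,0,0.537,0,0,0]'

```text
time: 20.58
position: [0.4409, 0.09, -0.0066]
orientation: [[0.927, 0.374, 0.001], [0.374, -0.927, 0.0], [0.001, 0.0, -1.0]]
force: [0.4, -0.1, -0.1]
gripper_width: 0.0235
```

Call:
apply_moves --moves '[0.5,0,0,0,0,0,0,0.5,0,0,0,0,0,0,0.5,0,0,0,0,0,0,0.5,0,0,-0.1,0,0,0,0.5,0,0,-0.4,0,0,0,0.5,0,0,-0.8,0,0,0,0.5,0,0,-0.8,0,0,0,0.5,0,0,-0.8,0,0,0]'

```text
time: 21.58
position: [0.4408, 0.0903, 0.1538]
orientation: [[0.927, 0.375, 0.002], [0.375, -0.927, 0.001], [0.002, 0.0, -1.0]]
force: [-0.8, -0.6, -0.8]
gripper_width: 0.0428
```

```bash
python3 -c "
from h import *
s=arm.state();print(s['position'],s['force'],s['gripper_width'])
im=camera('scene');h=cv2.cvtColor(im,cv2.COLOR_BGR2HSV);m=((h[...,1]<45)&(h[...,2]>70)&(h[...,2]<190)).astype(np.uint8)*255
for a,r,c,A in fit('scene',m,.059):
  if r<.08 and r>.05:print(a,r,c)
cv2.imwrite('pics/n9.png',cv2.convertScaleAbs(cv2.resize(im[120:300,70:400],None,fx=2.4,fy=2.4),alpha=1.4))"
```

```text
[0.4408 0.0903 0.1538] [-0.785  -0.6406 -0.8395] 0.04282944426678644
[ 0.6535 -0.2357] 0.07483138889074326 [138.     266.2316]
[ 0.6219 -0.0047] 0.07107489556074142 [245.5212 249.6848]
[0.6005 0.2248] 0.07736176997423172 [346.9881 236.756 ]
```

View pics/n9.png

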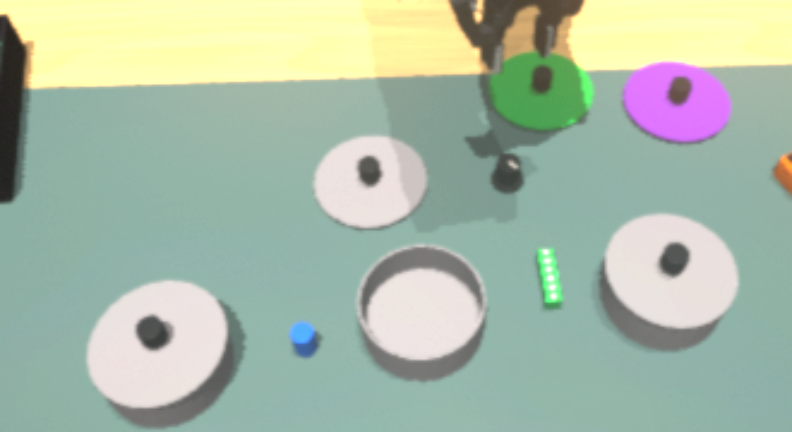

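The knob stands upright at (508,172), the lid lies flat at (370,180), both other lids are on their tubs, and the arm is clear.

```bash
python3 -c "
from h import *
print(arm.job_done())"
```

```text
the job is handed in; nothing more can be done
None
```

The knob was in the middle tub. It now stands upright, skirt down, on the bench near (0.44, 0.09), and its lid lies flat, grip up, near (0.44, -0.06). I handed the job in at about 21.6 s; no verdict was reported.

**Search:** I opened the right tub first, found the relay, and put its lid back. In the scene view that lid is within 0.4 px of its starting place. The left tub was never touched.

**Last checks:** The final picture shows the knob upright, the lid flat, both other lids on their tubs, and the gripper clear of everything. I judged tilt and height by eye from that picture, not by measurement.

**What disagreed:**
- **Fingertip height:** the real fingertips sit about 20 mm higher than the reported TCP. My first two grasps on the right lid closed on nothing. I went lower in small steps, with only about 6 N showing, until the grasp held.
- **Gripper opening:** it reads about 2 mm less than the true size of what is held.
- **Knob position:** the two cameras disagreed by 3–5 mm on where the knob was in the tub. I used the mean, which was well within the finger clearance.

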